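Open the bench locker by its paddle latch

ROBOT

A 7-joint arm with a two-finger parallel gripper is mounted at the origin on the work surface. World frame = base frame: x ahead of the robot, y to its left, z up, the work surface at z = 0. Lengths are in mm, angles in rad, forces in N, time in s.
With the tool pointing down it reaches from about 400 to 900 mm from the base axis. Payload 5.6 kg.
Tool frame: the origin (TCP) lies at the very end of the fingers, on their centre line; the grasp point (between the pads) lies 19 mm behind it; z points along the fingers, y is the direction in which the jaws open and shut (so a half turn about z gives the same grasp; the last joint's range is limited). The gripper opens to 92 mm and grips with 3 to 60 N. Pads are 20 mm wide; open, the fingers measure 128 mm over their backs; the gripper's body (75 mm by 189 mm) begins 69 mm behind the grasp point.
Start: joints at [-1.363, 0.468, -0.012, 1.603, 0.006, 1.071, -0.056], TCP at [161.358, 629.661, 214.592] pointing down, gripper open.
Joint ranges: [-2.53, 2.53], [-0.31, 2.02], [-1.57, 1.55], [0.28, 2.44], [-1.29, 4.43], [0.15, 1.84], [-2.92, 2.92]. Speed limits (rad/s): [2.57, 2.57, 3.14, 3.14, 3.14, 3.14, 3.14].

INTERFACE

Orientations are given as a unit quaternion [w, x, y, z].
In Python, from bench import * gives the robot as it stands.
- The arm moves only by the shell command python3 -m pendant 'ROWS' [OPENING] [FORCE]. ROWS is JSON, a list that holds one entry, the list of rows, each a list of 6 numbers: the shift along the tool's x, y, z normalised to -1 to 1, where 1 is 4 cm, then the turn, a rotation vector about the tool's x, y, z normalised to -1 to 1, where 1 is 5 degrees. A call has 1 to 12 rows; each row shifts and turns the commanded pose from where the row before left it, along the tool's axes as they then stand; what a row does not reach is not made up. A row lasts 1/12 s, in which the tool goes at most 41.7 mm and 7.16 degrees, less where a joint would pass 70% of its speed; a pose out of reach is approached as far as the arm can. A call with a number of a shift or a turn outside -1 to 1 is refused whole. A call with a gripper value outside its range is refused whole. OPENING is the finger opening in mm, from 0 to 91.9, set as the call begins (- or left out, the last holds). The fingers move at their own pace and stop on an object; FORCE is the grip in N (left out, the last holds). Time passes only in rows, so rows that do not move let the fingers close. It gives the time, the measured TCP pose, the force and the opening at its end, in the units of the state.
- observe(): the state, without advancing time (a new reading comes with each control period).
- grab_frame(name): name is "scene" or "top" or "wrist"; returns the picture (420x560x3 uint8, blue, green, red); there is no depth.
- camera_info(name): a dict with "fovy" (degrees; the focal length in pixels is half the picture's height over the tangent of half this angle, whatever the lens; pixels are square), "cx", "cy" (the principal point, pixels), "R" (3x3) and "t" (3): a world point X has camera coordinates R X + t. Camera axes: x right, y down, z forward; pixel columns grow to the right and rows downward; lengths in mm; the calibration is good to about 2 mm. The wrist camera is an equidistant fisheye: a pixel r from the principal point sees the ray r / f radians off the axis. A picture is of the moment at which its call begins: read the wrist's pose just before it. camera_info takes no time and is no camera call; for the wrist camera it gives the pose at the moment of the call.
- job_done(): hands the job in, once; it reports no verdict.
The state is a dict: "time": time; "qpos": joint angles; "qvel": joint speeds; "joint_torque": joint torques, N m; "eef_pos": TCP position; "orientation": TCP orientation; "contact_force": force on the tool from outside, world axes, zero at the start; "ft_torque": the same for the moment, N m; "opening": finger opening in mm.
Only numpy, scipy, OpenCV 4.12 (cv2) and the standard library are available. Lean on these libraries where they do the work, as an engineer would, in place of code of your own. Each camera call takes 0.05 s, during which the arm holds its last target. There are 200 camera calls.

TASK

Open the small grey steel locker on the bench: lift its paddle handle to free the pawl hidden inside, hold it there while you ease the door off its keeper, then swing the door wide open (about a right angle, at least 65 degrees) and let go, leaving it standing with the paddle dropped back. Go gently by feel: the keeper is set at a different height each time and holds the pawl both when the paddle is lifted too little and when it is lifted right to its stop (ease back a little from there), and a hard pull or lift strains the latch. Leave the other things where they are.

Things in the scene. Friction and masses are not known exactly. Their poses are not given: they have to be found in the camera images.
- cabinet: Grey steel locker fixed to the bench, 180 deep (x) x 220 wide (y) x 240 high (z) mm. Origin: centre of its underside, z up; its door is on the -x face, the hinge at the door's +y edge, the paddle near the other edge.
- door_hinge (a point): Point on the door's vertical hinge axis, 195 mm above the bench (the paddle pivot's height), in the locker's frame at x -90, y +100 mm. Turns with the door; door shut, its axes are the locker's. The door panel is 12 mm thick (outer face 14 mm in front of the axis), 226 mm high; its free edge is 208 mm from the axis.
- door (a joint): Door angle in rad: 0 shut, grows as the door swings out towards the locker's -x side (clockwise seen from above), up to 1.9. The hinge is slightly stiff (0.12 N m): the door stays where it is left.
- paddle_pivot (a point): Middle of the paddle's pivot line (along y), on the door's outer face: 14 mm in front of (-x) and 165 mm across (-y) from the hinge axis, 45 mm below the locker's top; moves with the door. Hidden behind it the pawl sits in the keeper; it is out from door angle 0.15 on. More than 25 N between pawl and keeper strains the latch: about 16 N of lift at the grip point beyond the spring, or a 25 N pull.
- paddle_grip (a point): Point to hold on the paddle: a plain steel plate that sticks out from the door like a level tongue, 36 mm wide (y), 10 mm thick, reaching 68 mm from its pivot, ending in a round bar 16 mm thick. The point is in mid-width and mid-thickness, 45 mm out (-x) from the pivot, and moves with the paddle. Free space around and above; can be pinched by its side edges from above.
- paddle (a joint): Paddle angle in rad: 0 level (rest), grows as its outer end is lifted against a spring (2 N at the grip point at 0, 6 N at 1.0; a pinch adds its rub). It moves the pawl down 30 mm per rad until that lands on the keeper's hard ledge: a sharp rise of force, at 0.50 to 1.02, different each time. The door is free only with the paddle 0.20 to 0.29 below that angle; else a lip holds the pawl.
- screw_jar: Bystander: clear jar with blue cap, 52 mm wide, 55 mm high, standing on the locker's top at the back. Origin: centre of its underside.
- tape_tin: Bystander: yellow rounded block 60 x 50 x 30 mm on the locker's top at the back. Origin: centre of its underside.
- paint_can: Bystander: metal can 80 mm wide, 100 mm high, standing behind the locker. Origin: centre of its underside.
- driver: Bystander: screwdriver lying on the bench, left of the locker.
- spanner: Bystander: open spanner lying on the bench, left of the locker.
- mug: Bystander: white mug 80 mm wide, 90 mm high. Origin: centre of its underside.
- bolt_bin: Bystander: small open grey bin 120 x 100 x 50 mm. Origin: centre of its underside.

How it is judged (in metres and radians):
On the way, in this order (a step that is already met when the one before it is completed fails the run):
1. the paddle is lifted while the door is still shut (value of joint paddle above 0.17 rad and value of joint door below 0.05 rad), for 0.1 s.
2. the door has been drawn off the keeper (value of joint door above 0.2 rad), for 0.1 s.
At the end, for the whole second after the job is handed in: The door stands at rest at least 1.1 rad (63 degrees) open, and the paddle has dropped back (below 0.1 rad) (value of joint door above 1.1 rad and velocity of joint door between -0.05 and 0.05 rad/s and value of joint paddle below 0.1 rad); the robot touches nothing.
It fails at once if the latch is strained: the pawl is pressed on the keeper with more than 25 N (contact force between pawl_c0 and anything else above 25 N).
It fails at once if a bystander is moved by more than 30 mm (distance of any of screw_jar, tape_tin, paint_can, driver, spanner, mug, bolt_bin from where it was at the start of the episode above 0.03 m).
It also fails if it takes over 67 s, if anything falls off the work surface, if the arm or the gripper's body presses on something with over 40 N, if the wrist force passes 120 N, or if a joint passes its speed limit or range.

## Working session

There is one attempt and no reset: what is moved stays moved. The work goes in short steps, Python scripts to look and compute and a shell command to move; the robot and the scene stay as the last step left them, time stands still between calls to the robot, and variables do not carry over. Pictures are saved under pics/ and viewed, about 8 in all and at most 12, crops included, and the job is handed in when it is done.

```bash
mkdir -p pics; ls; python3 - <<'E'
from bench import *
import cv2
s=observe();print(s)
a=grab_frame("scene");b=grab_frame("top")
cv2.imwrite("pics/a.png",a);cv2.imwrite("pics/b.png",b)
for n in("scene","top","wrist"):print(n,camera_info(n))
E
```

```text
pics
{'time': 0.0, 'qpos': array([-1.36299684,  0.46836468, -0.0115985 ,  1.60359888,  0.0060263 ,
        1.0714026 , -0.05630323]), 'qvel': array([-0.00069389,  0.00203438, -0.00073582, -0.00177268, -0.0005492 ,
        0.00056616, -0.00091213]), 'joint_torque': array([-3.44532373e-04, -5.20566666e+01, -1.21607751e-02, -2.43761212e+01,
       -5.65497950e-02,  1.72536902e-02,  1.72500618e-04]), 'eef_pos': array([161.2517002 , 629.08985251, 213.65871155]), 'orientation': array([-3.53628959e-05,  1.25100353e-01,  9.92143712e-01, -8.69081783e-04]), 'contact_force': array([-0.22255597, -0.60664449,  0.21826278]), 'ft_torque': array([-0.0124421 , -0.0147902 , -0.01511348]), 'opening': 91.70962721253224}
scene {'fovy': 47.081997067147384, 'cx': 278.1333069106286, 'cy': 208.81499293592063, 'R': array([[-0.62268354,  0.78235809,  0.0134545 ],
       [ 0.5252672 ,  0.43068444, -0.73389732],
       [-0.57996515, -0.44991857, -0.67912716]]), 't': array([ 313.08129446, -197.16452011, 1941.84168003])}
top {'fovy': 50.52418507287882, 'cx': 273.9752531939136, 'cy': 208.80153672835078, 'R': array([[ 0.00497422, -0.999959  ,  0.00756736],
       [-0.9902544 , -0.00597893, -0.1391419 ],
       [ 0.13918144, -0.00680149, -0.99024354]]), 't': array([  35.7784087 ,  598.56211866, 1212.59436765])}
wrist {'fovy': 65.70646984690485, 'cx': 285.7859441842639, 'cy': 202.5319286162477, 'R': array([[ 2.48263063e-01,  9.68692639e-01, -1.52605930e-04],
       [ 9.35513958e-01, -2.39718924e-01,  2.59515839e-01],
       [ 2.51354501e-01, -6.45709622e-02, -9.65738839e-01]]), 't': array([-648.30781119,  -28.82753745,  390.3839934 ])}
```

View pics/a.png

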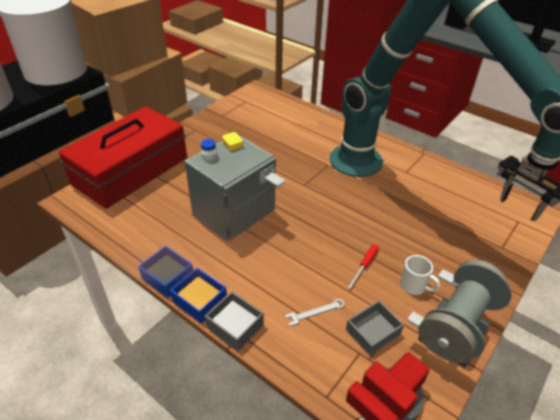

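View pics/b.png

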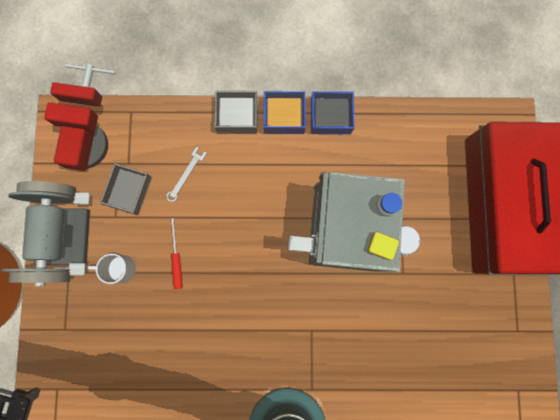

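The locker sits at about (360,222) in the top view and its door faces image left (world +y). The paddle is at (301,244), on the robot's side. I'll zoom in to fit its pose.

```bash
python3 - <<'E'
import cv2,numpy as np
b=cv2.imread("pics/b.png")[160:290,270:430]
a=cv2.imread("pics/a.png")[125:245,170:300]
b=cv2.resize(b,None,fx=4.6,fy=4.6,interpolation=cv2.INTER_CUBIC)
print(b.shape);cv2.imwrite("pics/c.png",b)
E
```

```text
(598, 736, 3)
```

View pics/c.png

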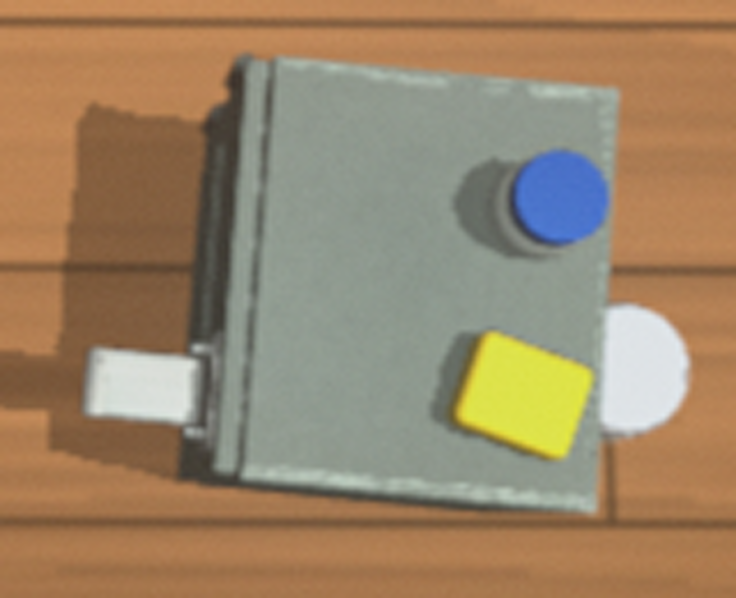

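```bash
cat > h.py <<'E'
import numpy as np
from bench import *
def ray(n,u,v,z):
    c=camera_info(n);f=210/np.tan(np.radians(c["fovy"])/2)
    R,t=np.array(c["R"]),np.array(c["t"]);d=R.T@[(u-c["cx"])/f,(v-c["cy"])/f,1];o=-R.T@t
    return o+d*(z-o[2])/d[2]
E
python3 - <<'E'
from h import *
p=lambda x,y,z:ray("top",270+(x+.5)/4.6-.5,160+(y+.5)/4.6-.5,z)
C=[p(*c,240)[:2] for c in((275,58),(619,88),(597,512),(240,478))]
for c in C:print(c.round(1))
print([np.linalg.norm(C[i]-C[(i+1)%4]).round(1) for i in range(4)])
L=np.array([(-90,110),(90,110),(90,-110),(-90,-110)]);W=np.array(C)
lc,wc=L.mean(0),W.mean(0);H=(L-lc).T@(W-wc)
th=np.arctan2(H[0,1]-H[1,0],H[0,0]+H[1,1]);R=np.array([[np.cos(th),-np.sin(th)],[np.sin(th),np.cos(th)]])
print("centre",wc,"yaw",np.degrees(th),"res",((L@R.T+wc)-W).round(1).tolist())
for n,l in dict(hinge=(-90,100),pivot=(-104,-65),grip=(-149,-65),tip=(-172,-65)).items():print(n,R@l+wc)
print("paddle tip seen",p(88,383,200),"sides",p(140,350,200),p(140,420,200), "base",p(197,388,200))
E
```

```text
[659.9 -92. ]
[ 645.1 -271.3]
[ 426.2 -252.3]
[442.4 -71.6]
[np.float64(179.8), np.float64(219.7), np.float64(181.4), np.float64(218.5)]
centre [ 543.4155022  -171.79057856] yaw -95.06231004845237 res [[1.0, 0.2], [-0.1, 0.1], [-0.3, 0.5], [-0.6, -0.8]]
hinge [650.96695091 -90.96554605]
pivot [487.84590911 -62.46070924]
grip [491.81666718 -17.63623958]
tip [493.84616574   5.27404491]
paddle tip seen [492.59761816   3.81033609 200.        ] sides [510.23442427 -23.77011105 200.        ] [473.2344226  -23.65244756 200.        ] base [490.26904358 -53.87945493 200.        ]
```

The fit is good: sides come out at 180 and 219 mm, and the grip point is at about (492, -18, 195). The tool needs yaw -5°, which points tool x out of the door. Next I'll move across, above the bystanders, then turn.

```bash
R='[-0.5,-0.567,-0.08,0,0,0]'; python3 -m pendant '[[[-0.5,-0.567,-0.08,0,0,0],[-0.5,-0.567,-0.08,0,0,0],[-0.5,-0.567,-0.08,0,0,0],[-0.5,-0.567,-0.08,0,0,0],[-0.5,-0.567,-0.08,0,0,0],[-0.5,-0.567,-0.08,0,0,0],[-0.5,-0.567,-0.08,0,0,0],[-0.5,-0.567,-0.08,0,0,0],[-0.5,-0.567,-0.08,0,0,0],[-0.5,-0.567,-0.08,0,0,0],[-0.5,-0.567,-0.08,0,0,0],[-0.5,-0.567,-0.08,0,0,0]]]' 91 20
python3 -m pendant '[[[-0.5,-0.567,-0.08,0,0,0],[-0.5,-0.567,-0.08,0,0,0],[-0.5,-0.567,-0.08,0,0,0],[-0.5,-0.567,-0.08,0,0,0],[-0.5,-0.567,-0.08,0,0,0],[-0.5,-0.567,-0.08,0,0,0],[-0.5,-0.567,-0.08,0,0,0],[-0.5,-0.567,-0.08,0,0,0],[-0.5,-0.567,-0.08,0,0,0],[-0.5,-0.567,-0.08,0,0,0],[-0.5,-0.567,-0.08,0,0,0],[-0.5,-0.567,-0.08,0,0,0]]]'
python3 -m pendant '[[[0,0,0,0,0,1],[0,0,0,0,0,1],[0,0,0,0,0,1],[0,0,0,0,0,1],[0,0,0,0,0,1],[0,0,0,0,0,1],[0,0,0,0,0,1],[0,0,0,0,0,1]]]'
python3 -m pendant '[[[0,0,0,0,0,1],[0,0,0,0,0,1],[0,0,0,0,0,1],[0,0,0,0,0,1],[0,0,0,0,0,1],[0,0,0,0,0,1],[0,0,0,0,0,1],[0,0,0,0,0,1],[0,0,0,0,0,0.15],[0,0,0,0,0,0],[0,0,0,0,0,0]]]'
```

```text
time: 1.1
eef_pos: [326.5, 304.8, 252.9]
orientation: [-0.0, 0.125, 0.992, -0.0]
contact_force: [0.3, -0.4, 0.9]
opening: 91.1
time: 2.1
eef_pos: [491.4, -18.1, 291.4]
orientation: [-0.0, 0.125, 0.992, 0.0]
contact_force: [0.1, 1.7, -0.0]
opening: 91.0
time: 2.77
eef_pos: [490.9, -16.8, 291.1]
orientation: [-0.0, 0.459, 0.889, -0.0]
contact_force: [0.7, 0.2, 0.0]
opening: 90.8
time: 3.68
eef_pos: [491.1, -16.7, 291.2]
orientation: [-0.0, 0.737, 0.676, -0.0]
contact_force: [0.1, -0.5, -1.2]
opening: 91.1
```

```bash
python3 - <<'E'
from h import *
import cv2
c=camera_info("wrist");f=grab_frame("wrist")
R,t=np.array(c["R"]),np.array(c["t"]);F=210/np.tan(np.radians(c["fovy"])/2)
def pr(X):
    q=R@X+t;r=np.hypot(q[0],q[1]);th=np.arctan2(r,q[2]);return F*th*q[0]/r+c["cx"],F*th*q[1]/r+c["cy"]
th=np.radians(-95.06);o=np.array([543.4,-171.8])
for l in((-104,-65),(-149,-65),(-172,-65),(-130,-47),(-130,-83)):
    w=[np.cos(th)*l[0]-np.sin(th)*l[1]+o[0],np.sin(th)*l[0]+np.cos(th)*l[1]+o[1],200]
    u,v=pr(np.array(w));print(l,u,v);cv2.circle(f,(int(u),int(v)),3,(0,0,255),1)
cv2.imwrite("pics/d.png",f)
E
```

```text
(-104, -65) 287.5360352921663 254.7774593301499
(-149, -65) 287.68163914883684 205.43382192879227
(-172, -65) 287.74912268083807 178.35011827421752
(-130, -47) 308.7057268312768 226.89750628045263
(-130, -83) 266.5196770080207 226.87922531258988
```

View pics/d.png

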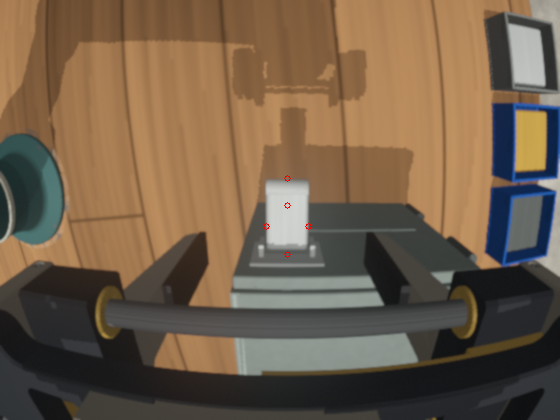

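Fit confirmed: the overlaid points land on the paddle (tip at (287,180), sides at 267 and 308). I'll descend and pinch.

```bash
python3 -m pendant '[[[0.02,0,0.3,0,0,0],[0,0,0.3,0,0,0],[0,0,0.3,0,0,0],[0,0,0.3,0,0,0],[0,0,0.3,0,0,0],[0,0,0.3,0,0,0],[0,0,0.3,0,0,0],[0,0,0.3,0,0,0],[0,0,0.3,0,0,0],[0,0,0.18,0,0,0],[0,0,0,0,0,0],[0,0,0,0,0,0]]]' 60 20
python3 -m pendant '[[[0,0,0,0,0,0],[0,0,0,0,0,0],[0,0,0,0,0,0],[0,0,0,0,0,0],[0,0,0,0,0,0],[0,0,0,0,0,0],[0,0,0,0,0,0],[0,0,0,0,0,0]]]' 25 20
python3 -m pendant '[[[0,0,0,0,0,0],[0,0,0,0,0,0],[0,0,0,0,0,0],[0,0,0,0,0,0],[0,0,0,0,0,0],[0,0,0,0,0,0]]]'
```

```text
time: 4.73
eef_pos: [491.3, -16.1, 176.2]
orientation: [-0.0, 0.738, 0.675, -0.0]
contact_force: [0.5, -0.2, -0.5]
opening: 60.2
time: 5.4
eef_pos: [491.9, -16.0, 176.6]
orientation: [0.0, 0.738, 0.675, 0.001]
contact_force: [1.7, 0.6, 1.9]
opening: 35.5
time: 5.9
eef_pos: [491.8, -15.9, 176.5]
orientation: [0.0, 0.738, 0.675, 0.0]
contact_force: [3.3, 0.6, 4.7]
opening: 35.7
```

```bash
python3 -m pendant '[[[-0.0015,0,-0.058,0,0,0],[-0.004,0,-0.058,0,0,0],[-0.0075,0,-0.058,0,0,0],[-0.01,0,-0.057,0,0,0],[0,0,0,0,0,0]]]'
python3 -m pendant '[[[-0.013,0,-0.056,0,0,0],[-0.016,0,-0.055,0,0,0],[-0.019,0,-0.055,0,0,0],[0,0,0,0,0,0],[0,0,0,0,0,0]]]'
```

```text
time: 6.32
eef_pos: [491.7, -16.8, 185.0]
orientation: [0.001, 0.738, 0.675, 0.0]
contact_force: [5.8, -0.2, -6.2]
opening: 35.6
time: 6.73
eef_pos: [491.6, -18.5, 191.5]
orientation: [0.001, 0.738, 0.675, 0.0]
contact_force: [7.0, 1.2, -6.1]
opening: 35.7
```

```bash
cat > ok.py <<'E'
# exit 1 if the force on the tool has passed the limits: ok.py FZMIN FYMIN
import sys
from h import *
s=observe();F=s["contact_force"];p=s["eef_pos"]
print("t%.2f"%s["time"],p.round(2),F.round(1))
sys.exit(F[2]<float(sys.argv[1]) or (len(sys.argv)>2 and F[1]<float(sys.argv[2])))
E
P="python3 -m pendant"; g(){ python3 ok.py -10; }
{ $P '[[[-0.01,0,-0.0273,0,0,0],[-0.011,0,-0.027,0,0,0],[0,0,0,0,0,0]]]' >/dev/null; g &&
$P '[[[-0.012,0,-0.0267,0,0,0],[-0.0125,0,-0.0265,0,0,0],[0,0,0,0,0,0]]]'>/dev/null; g &&
$P '[[[-0.013,0,-0.026,0,0,0],[0,0,0,0,0,0]]]' >/dev/null; g &&
$P '[[[-0.014,0,-0.0258,0,0,0],[0,0,0,0,0,0]]]' >/dev/null; g; }
```

```text
t6.98 [491.45 -19.21 193.54] [ 6.8  1.3 -6.3]
t7.23 [491.38 -20.06 195.63] [ 7.4  2.2 -6.9]
t7.40 [491.33 -20.53 196.62] [ 7.4  1.7 -6.7]
t7.57 [491.32 -20.98 197.68] [ 7.7  2.2 -7. ]
```

```bash
P="python3 -m pendant"; g(){ python3 ok.py -9.5; }
$P '[[[-0.0143,0,-0.0255,0,0,0],[0,0,0,0,0,0]]]' >/dev/null; g &&
$P '[[[-0.015,0,-0.0251,0,0,0],[0,0,0,0,0,0]]]' >/dev/null && g &&
$P '[[[-0.0156,0,-0.0247,0,0,0],[0,0,0,0,0,0]]]' >/dev/null && g &&
$P '[[[-0.0162,0,-0.0243,0,0,0],[0,0,0,0,0,0]]]' >/dev/null && g &&
$P '[[[-0.0168,0,-0.0239,0,0,0],[0,0,0,0,0,0]]]' >/dev/null && g &&
$P '[[[-0.0174,0,-0.0235,0,0,0],[0,0,0,0,0,0]]]' >/dev/null && g &&
$P '[[[-0.018,0,-0.0231,0,0,0],[0,0,0,0,0,0]]]' >/dev/null && g &&
$P '[[[-0.0186,0,-0.0226,0,0,0],[0,0,0,0,0,0]]]' >/dev/null && g &&
$P '[[[-0.019,0,-0.0221,0,0,0],[0,0,0,0,0,0]]]' >/dev/null && g &&
$P '[[[-0.0197,0,-0.0217,0,0,0],[0,0,0,0,0,0]]]' >/dev/null && g
```

```text
t7.73 [491.27 -21.49 198.67] [ 8.7  1.6 -7.4]
t7.90 [491.23 -22.04 199.66] [ 7.2  2.2 -7.7]
t8.07 [491.16 -22.57 200.64] [ 7.4  2.6 -7.3]
t8.23 [491.09 -23.12 201.6 ] [ 7.5  2.3 -8. ]
t8.40 [491.06 -23.69 202.55] [ 7.4  2.5 -7.5]
t8.57 [491.   -24.29 203.47] [ 7.3  3.2 -8. ]
t8.73 [490.96 -24.91 204.4 ] [ 6.3  2.8 -7.5]
t8.90 [490.85 -25.53 205.26] [ 8.   2.9 -7. ]
t9.07 [490.83 -26.19 206.17] [ 8.1  2.2 -7.8]
t9.23 [490.75 -26.86 207.  ] [ 7.2  4.4 -8.2]
```

```bash
P="python3 -m pendant"; g(){ python3 ok.py -9.8; }
$P '[[[-0.0202,0,-0.0212,0,0,0],[0,0,0,0,0,0]]]' >/dev/null; g &&
$P '[[[-0.0207,0,-0.0206,0,0,0],[0,0,0,0,0,0]]]' >/dev/null && g &&
$P '[[[-0.0212,0,-0.0201,0,0,0],[0,0,0,0,0,0]]]' >/dev/null && g &&
$P '[[[-0.0217,0,-0.0196,0,0,0],[0,0,0,0,0,0]]]' >/dev/null && g &&
$P '[[[-0.0222,0,-0.019,0,0,0],[0,0,0,0,0,0]]]' >/dev/null && g &&
$P '[[[-0.0227,0,-0.0185,0,0,0],[0,0,0,0,0,0]]]' >/dev/null && g &&
$P '[[[-0.0231,0,-0.0179,0,0,0],[0,0,0,0,0,0]]]' >/dev/null && g &&
$P '[[[-0.0236,0,-0.0173,0,0,0],[0,0,0,0,0,0]]]' >/dev/null && g
```

```text
t9.40 [490.71 -27.54 207.86] [ 8.   4.3 -8.2]
t9.57 [490.63 -28.27 208.66] [ 8.4  4.2 -7.7]
t9.73 [490.56 -28.96 209.47] [ 8.5  4.2 -8. ]
t9.90 [490.5  -29.72 210.27] [ 7.2  6.4 -7.7]
t10.07 [490.44 -30.43 211.  ] [ 8.5  5.2 -8.3]
t10.23 [490.37 -31.22 211.76] [ 8.4  5.9 -7.8]
t10.40 [490.28 -31.99 212.47] [ 8.1  5.7 -7.1]
t10.57 [490.25 -32.76 213.19] [ 8.4  6.4 -7.9]
```

```bash
cat > tg.py <<'E'
# report; exit 1 if the force along the paddle's lift passes the limit
import sys
from h import *
s=observe();F=s["contact_force"];p=s["eef_pos"]
o=np.array([.088,.996]);q=[(p[:2]-[487.8,-62.5])@o,p[2]-176.5];a=np.arctan2(q[1],q[0])
T=F[2]*-np.cos(a)+(F[:2]@o)*np.sin(a);Rd=(F[:2]@o)*np.cos(a)+F[2]*np.sin(a)
print("t%.2f"%s["time"],p.round(2),F.round(1),"r %.2f a %.3f tang %.1f rad %.1f"%(np.hypot(*q),a,T,Rd))
sys.exit(T>float(sys.argv[1]))
E
P="python3 -m pendant"; g(){ python3 tg.py 13; }
g; $P '[[[-0.024,0,-0.0167,0,0,0],[0,0,0,0,0,0]]]' >/dev/null && g &&
$P '[[[-0.0244,0,-0.0161,0,0,0],[0,0,0,0,0,0]]]' >/dev/null && g &&
$P '[[[-0.0248,0,-0.0155,0,0,0],[0,0,0,0,0,0]]]' >/dev/null && g &&
$P '[[[-0.0252,0,-0.0149,0,0,0],[0,0,0,0,0,0]]]' >/dev/null && g
python3 - <<'E'
from h import *
import cv2
a=grab_frame("wrist")[100:330,180:400];b=grab_frame("scene")[120:240,220:340]
cv2.imwrite("pics/e.png",np.hstack([cv2.resize(a,(440,460)),cv2.resize(b,(360,460)[:1]+(460,))]))
E
```

```text
t10.57 [490.25 -32.76 213.19] [ 8.4  6.4 -7.9] r 47.29 a 0.888 tang 10.5 rad -1.6
t10.73 [490.15 -33.58 213.85] [ 7.6  6.3 -7.5] r 47.30 a 0.910 tang 10.1 rad -1.7False
False
```

View pics/e.png

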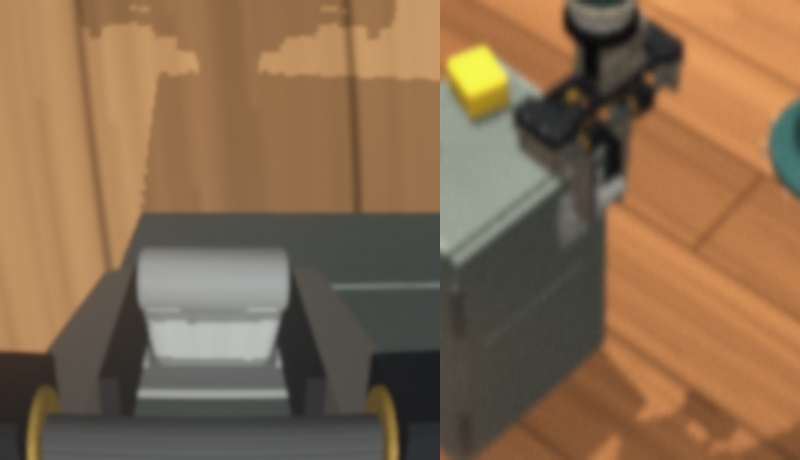

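The paddle is steeply lifted and still pinched (tip bar at (213,280) in the crop). The two-step stop came from a bug in my guard, so I'll fix it and continue.

```bash
sed -i 's/sys.exit(T>float(sys.argv\[1\]))/sys.exit(int(T>float(sys.argv[1])))/' tg.py
P="python3 -m pendant"; g(){ python3 tg.py 13.5; }
$P '[[[-0.0244,0,-0.0161,0,0,0],[0,0,0,0,0,0]]]' >/dev/null && g &&
$P '[[[-0.0248,0,-0.0155,0,0,0],[0,0,0,0,0,0]]]' >/dev/null && g &&
$P '[[[-0.0252,0,-0.0149,0,0,0],[0,0,0,0,0,0]]]' >/dev/null && g &&
$P '[[[-0.0256,0,-0.0143,0,0,0],[0,0,0,0,0,0]]]' >/dev/null && g
```

```text
t11.00 [490.07 -34.41 214.54] [ 7.5  7.6 -7.6] r 47.34 a 0.933 tang 11.1 rad -1.2
t11.17 [490.02 -35.23 215.17] [ 8.   7.5 -6.4] r 47.37 a 0.955 tang 10.4 rad -0.5
t11.33 [489.93 -36.11 215.78] [ 8.9  7.4 -7.3] r 47.37 a 0.978 tang 10.8 rad -1.5
t11.50 [489.86 -36.94 216.39] [ 6.9  8.1 -7. ] r 47.41 a 1.000 tang 11.1 rad -1.2
```

```bash

P="python3 -m pendant"; g(){ python3 tg.py 13.2; }
$P '[[[-0.0259,0,-0.0136,0,0,0],[0,0,0,0,0,0]]]' >/dev/null && g &&
$P '[[[-0.0262,0,-0.013,0,0,0],[0,0,0,0,0,0]]]' >/dev/null && g &&
$P '[[[-0.0265,0,-0.0123,0,0,0],[0,0,0,0,0,0]]]' >/dev/null && g 
```

```text
t11.67 [489.77 -37.8  216.97] [ 7.5  8.8 -6. ] r 47.45 a 1.021 tang 11.1 rad -0.2
t11.83 [489.72 -38.64 217.5 ] [ 8.7  8.9 -5.1] r 47.47 a 1.042 tang 10.9 rad 0.5
t12.00 [489.61 -39.55 218.04] [ 7.3  8.8 -5.7] r 47.49 a 1.065 tang 11.0 rad -0.4
```

No ledge felt at a tool-derived angle of 1.06, beyond its stated maximum of 1.02. The pads may have slipped, so I'll measure the true paddle angle from the picture.

```bash
cat > ang.py <<'E'
import sys,cv2
from h import *
def proj(n,X):
    c=camera_info(n);R,t=np.array(c["R"]),np.array(c["t"]);F=210/np.tan(np.radians(c["fovy"])/2)
    q=R@X+t;r=np.hypot(q[0],q[1]);k=F*np.arctan2(r,q[2])/r if n=="wrist" else F/q[2]
    return np.array([k*q[0]+c["cx"],k*q[1]+c["cy"]])
th=np.radians(-95.06)
def pt(out,y,z): # locker-frame point in front of the pivot
    l=np.array([-104-out,-65+y]);return np.array([np.cos(th)*l[0]-np.sin(th)*l[1]+543.4,np.sin(th)*l[0]+np.cos(th)*l[1]-171.8,195+z])
if __name__=="__main__":
    f=grab_frame("wrist");s=grab_frame("scene");cv2.imwrite("pics/w_raw.png",f);cv2.imwrite("pics/s_raw.png",s)
    x0,y0=180,140;g=cv2.resize(f[y0:y0+160,x0:x0+220],None,fx=3.5,fy=3.5,interpolation=cv2.INTER_CUBIC)
    for a in(0.7,0.85,1.0,1.15):
        e=[]
        for y in(-18,18):
            e.append(((proj("wrist",pt(60*np.cos(a),y,60*np.sin(a)))-[x0,y0]+.5)*3.5))
        bar=[max((proj("wrist",pt(60*np.cos(a)+8*np.cos(b),0,60*np.sin(a)+8*np.sin(b)))[1],proj("wrist",pt(60*np.cos(a)+8*np.cos(b),0,60*np.sin(a)+8*np.sin(b)))[1]) for b in np.linspace(0,6.28,40))
        top=[proj("wrist",pt(60*np.cos(a)+8*np.cos(b),0,60*np.sin(a)+8*np.sin(b)))[1] for b in np.linspace(0,6.28,60)]
        print(a,"bar axis rows %.0f"%e[0][1],"widths %.0f..%.0f"%(e[0][0],e[1][0]),"bar rows in crop %.0f..%.0f"%((min(top)-y0+.5)*3.5,(max(top)-y0+.5)*3.5))
    cv2.imwrite(sys.argv[1],g)
E
python3 ang.py pics/f.png
```

```text
File "ang.py", line 17
    bar=[max((proj("wrist",pt(60*np.cos(a)+8*np.cos(b),0,60*np.sin(a)+8*np.sin(b)))[1],proj("wrist",pt(60*np.cos(a)+8*np.cos(b),0,60*np.sin(a)+8*np.sin(b)))[1]) for b in np.linspace(0,6.28,40))
        ^
SyntaxError: '[' was never closed
```

```bash
sed -i '/bar=\[max/d' ang.py; python3 ang.py pics/f.png
```

```text
0.7 bar axis rows 269 widths 254..505 bar rows in crop 213..325
0.85 bar axis rows 325 widths 251..509 bar rows in crop 268..383
1.0 bar axis rows 388 widths 249..511 bar rows in crop 330..447
1.15 bar axis rows 453 widths 248..512 bar rows in crop 396..513
```

View pics/f.png

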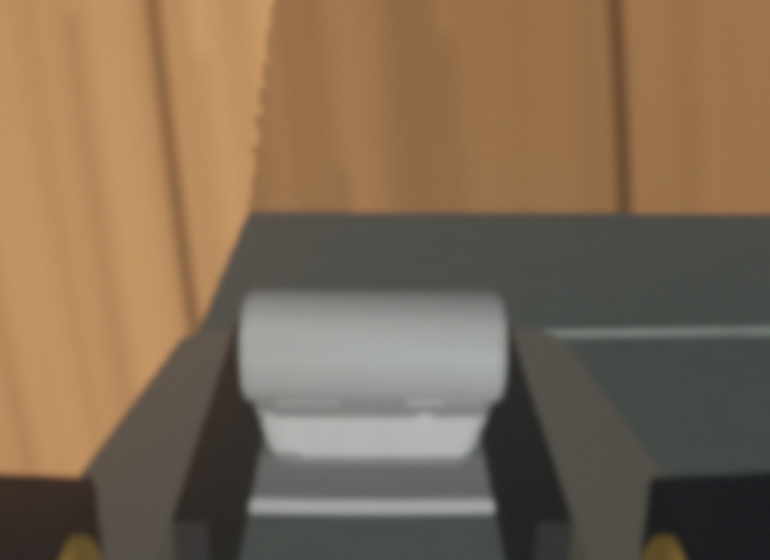

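Comparing bar rows here (290..405) gives a paddle angle of about 0.90, against 1.065 from the tool. I'll do the same on the earlier picture (bar rows about 224..255) to see whether the paddle had stopped.

```bash
python3 - <<'E'
from ang import *
d=np.array([490.15,-33.58,213.85])-np.array([489.61,-39.55,218.04])
for a in np.arange(.5,1.05,.05):
    r=[proj("wrist",pt(60*np.cos(a)+8*np.cos(b),0,60*np.sin(a)+8*np.sin(b))-d)[1] for b in np.linspace(0,6.28,60)]
    r2=[proj("wrist",pt(60*np.cos(a)+8*np.cos(b),0,60*np.sin(a)+8*np.sin(b)))[1] for b in np.linspace(0,6.28,60)]
    print("%.2f"%a,"pic e: %.1f..%.1f"%(min(r),max(r)),"crop y %.0f..%.0f"%((min(r)-100)*2,(max(r)-100)*2), "pic f %.0f..%.0f"%tuple((x-140+.5)*3.5 for x in(min(r2),max(r2))))
E
python3 - <<'E'
import cv2
e=cv2.imread("pics/e.png",0);f=cv2.imread("pics/f.png",0)
print(e[200:360:4,213].tolist());print(f[260:470:5,370].tolist())
E
```

```text
0.50 pic e: 196.2..227.2 crop y 192..254 pic f 153..260
0.55 pic e: 200.3..231.7 crop y 201..263 pic f 166..275
0.60 pic e: 204.7..236.4 crop y 209..273 pic f 181..290
0.65 pic e: 209.3..241.4 crop y 219..283 pic f 196..307
0.70 pic e: 214.3..246.7 crop y 229..293 pic f 213..325
0.75 pic e: 219.5..252.2 crop y 239..304 pic f 231..344
0.80 pic e: 225.0..257.9 crop y 250..316 pic f 249..363
0.85 pic e: 230.7..263.9 crop y 261..328 pic f 268..383
0.90 pic e: 236.6..269.9 crop y 273..340 pic f 288..404
0.95 pic e: 242.6..276.1 crop y 285..352 pic f 309..425
1.00 pic e: 248.8..282.4 crop y 298..365 pic f 330..447
[123, 124, 123, 102, 80, 78, 78, 79, 78, 78, 78, 81, 98, 118, 132, 144, 153, 159, 162, 166, 168, 169, 166, 163, 160, 155, 148, 139, 133, 136, 146, 178, 187, 187, 187, 186, 186, 185, 185, 177]
[79, 78, 78, 78, 78, 81, 91, 109, 122, 131, 139, 146, 152, 158, 162, 164, 166, 167, 168, 168, 168, 166, 163, 160, 157, 154, 149, 142, 134, 130, 130, 144, 169, 179, 179, 178, 178, 178, 176, 161, 131, 113]
```

The paddle was at about 0.80 then and 0.90 now. It is still rising, but the plate creeps in the light pinch by about 0.04 rad/s. I'll grip harder and continue to the ledge in small steps.

```bash

P="python3 -m pendant"; g(){ python3 tg.py 14.5; }
$P '[[[0,0,0,0,0,0],[0,0,0,0,0,0],[0,0,0,0,0,0]]]' - 45 | tail -1; g &&
$P '[[[-0.0268,0,-0.0116,0,0,0],[0,0,0,0,0,0]]]' >/dev/null && g &&
$P '[[[-0.0271,0,-0.0109,0,0,0],[0,0,0,0,0,0]]]' >/dev/null && g &&
$P '[[[-0.0274,0,-0.0102,0,0,0],[0,0,0,0,0,0]]]' >/dev/null && g &&
$P '[[[-0.0276,0,-0.0096,0,0,0],[0,0,0,0,0,0]]]' >/dev/null && g
```

```text
opening: 34.8
t12.35 [489.62 -39.54 218.01] [ 8.2  9.8 -4.9] r 47.47 a 1.064 tang 11.5 rad 0.8
t12.52 [489.59 -39.76 218.18] [ 8.2 10.4 -7.9] r 47.52 a 1.070 tang 13.5 rad -1.6
t12.68 [489.57 -40.   218.37] [  9.7  12.5 -10.9] r 47.56 a 1.076 tang 16.9 rad -3.3
```

There's the ledge: motion stalls and the force climbs sharply with the paddle at about 0.905. Target is about 0.245 rad below that, a paddle angle of about 0.66. Easing back along the arc.

```bash

P="python3 -m pendant"; g(){ python3 tg.py 50; }
$P '[[[0.0858,0,0.0373,0,0,0],[0,0,0,0,0,0]]]' >/dev/null; g
$P '[[[0.0825,0,0.044,0,0,0],[0,0,0,0,0,0]]]' >/dev/null; g 
$P '[[[0.0883,0,0.0573,0,0,0],[0,0,0,0,0,0],[0,0,0,0,0,0]]]' >/dev/null; g; sed 's/(0.7,0.85,1.0,1.15)/(0.5,0.55,0.6,0.65,0.7,0.75,0.8,0.85,0.9)/' -i ang.py; python3 ang.py pics/g.png; python3 -c "
import cv2
print(cv2.imread('pics/g.png',0)[100:480:5,370].tolist())"
```

```text
t12.85 [489.68 -39.3  217.84] [ 5.2  6.  -0.7] r 47.44 a 1.058 tang 5.9 rad 2.5
t13.02 [489.83 -38.02 216.79] [2.3 2.1 5.4] r 47.19 a 1.023 tang -0.9 rad 5.8
t13.27 [490.08 -35.47 214.55] [2.6 1.  6.4] r 46.73 a 0.952 tang -2.7 rad 5.9
0.5 bar axis rows 239 widths 257..500 bar rows in crop 185..293
0.55 bar axis rows 254 widths 256..502 bar rows in crop 199..309
0.6 bar axis rows 270 widths 254..503 bar rows in crop 214..325
0.65 bar axis rows 287 widths 253..505 bar rows in crop 231..343
0.7 bar axis rows 304 widths 252..506 bar rows in crop 248..361
0.75 bar axis rows 323 widths 251..508 bar rows in crop 266..381
0.8 bar axis rows 343 widths 250..509 bar rows in crop 285..401
0.85 bar axis rows 363 widths 249..510 bar rows in crop 305..421
0.9 bar axis rows 384 widths 248..511 bar rows in crop 326..442
[123, 123, 123, 123, 123, 123, 124, 123, 124, 124, 123, 124, 124, 124, 125, 124, 125, 125, 125, 125, 125, 125, 125, 124, 117, 95, 79, 79, 79, 79, 80, 79, 79, 79, 79, 80, 83, 98, 113, 124, 134, 142, 149, 155, 159, 162, 164, 165, 168, 169, 168, 167, 165, 162, 159, 157, 151, 146, 144, 146, 140, 136, 143, 170, 185, 187, 187, 187, 186, 186, 186, 186, 186, 185, 184, 169]
```

```bash

P="python3 -m pendant"; g(){ python3 tg.py 50; }
$P '[[[0.065,0,0.05,0,0,0],[0.061,0,0.054,0,0,0],[0,0,0,0,0,0],[0,0,0,0,0,0]]]' >/dev/null; g;  python3 ang.py pics/g2.png; python3 -c "
import cv2
print(cv2.imread('pics/g2.png',0)[100:480:5,370].tolist())"
```

```text
t13.70 [490.49 -31.13 210.23] [ 3.9 -1.1  4.5] r 46.14 a 0.820 tang -3.6 rad 2.7
0.5 bar axis rows 277 widths 255..502 bar rows in crop 222..332
0.55 bar axis rows 292 widths 253..504 bar rows in crop 236..348
0.6 bar axis rows 309 widths 252..506 bar rows in crop 252..365
0.65 bar axis rows 326 widths 251..507 bar rows in crop 269..384
0.7 bar axis rows 345 widths 250..509 bar rows in crop 287..403
0.75 bar axis rows 364 widths 249..510 bar rows in crop 306..423
0.8 bar axis rows 384 widths 248..511 bar rows in crop 326..443
0.85 bar axis rows 405 widths 247..512 bar rows in crop 347..464
0.9 bar axis rows 426 widths 246..513 bar rows in crop 368..486
[122, 122, 122, 122, 122, 122, 122, 123, 122, 123, 122, 123, 123, 123, 123, 123, 124, 124, 124, 124, 124, 124, 124, 124, 124, 125, 125, 120, 94, 81, 79, 79, 79, 80, 80, 90, 106, 120, 131, 139, 147, 151, 155, 157, 160, 163, 165, 166, 166, 166, 164, 162, 159, 156, 152, 148, 145, 152, 161, 151, 144, 143, 143, 158, 183, 194, 194, 194, 194, 194, 194, 194, 194, 193, 193, 193]
```

Paddle estimates are 0.67 to 0.70, about 0.2 to 0.25 below the ledge. Now a gentle pull in 0.01 rad door steps with a force guard.

```bash

P="python3 -m pendant"; g(){ python3 ok.py -20 -8; }
$P '[[[0.041,0.0115,0,0,0,0.115],[0,0,0,0,0,0]]]' >/dev/null; g &&
$P '[[[0.041,0.0115,0,0,0,0.115],[0,0,0,0,0,0]]]' >/dev/null; g &&
$P '[[[0.041,0.0115,0,0,0,0.115],[0,0,0,0,0,0]]]' >/dev/null; g &&
$P '[[[0.041,0.0115,0,0,0,0.115],[0,0,0,0,0,0]]]' >/dev/null; g
```

```text
t13.97 [491.18 -29.26 210.18] [ 3.9 -1.6  4.4]
t13.97 [491.18 -29.26 210.18] [ 3.9 -1.6  4.4]
t13.97 [491.18 -29.26 210.18] [ 3.9 -1.6  4.4]
t13.97 [491.18 -29.26 210.18] [ 3.9 -1.6  4.4]False
False
False
False
```

```bash
sed -i 's/sys.exit(F\[2\].*/sys.exit(int(F[2]<float(sys.argv[1]) or F[1]<float(sys.argv[2])))/' ok.py
P="python3 -m pendant"; g(){ python3 ok.py -20 -8; }
$P '[[[0.041,0.0115,0,0,0,0.115],[0,0,0,0,0,0]]]' >/dev/null; g &&
$P '[[[0.041,0.0115,0,0,0,0.115],[0,0,0,0,0,0]]]' >/dev/null && g &&
$P '[[[0.041,0.0115,0,0,0,0.115],[0,0,0,0,0,0]]]' >/dev/null && g &&
$P '[[[0.041,0.0115,0,0,0,0.115],[0,0,0,0,0,0]]]' >/dev/null && g
```

```text
t14.13 [491.89 -27.51 210.33] [ 3.1 -2.5  5.8]
t14.30 [492.16 -26.88 210.27] [ 2.5 -3.8  6.2]
t14.47 [492.74 -25.56 210.28] [ 1.9 -5.3  7.7]
t14.63 [493.36 -24.16 210.29] [ 2.4 -5.4  7. ]
```

```bash
python3 ang.py pics/g3.png | sed -n '3,9p'; python3 - <<'E'
import cv2,numpy as np
w=cv2.imread("pics/w_raw.png")[120:400,120:460]; s=cv2.imread("pics/s_raw.png")[130:230,190:300]
w=cv2.resize(w,None,fx=1.4,fy=1.4);s=cv2.resize(s,(300,w.shape[0]),interpolation=cv2.INTER_CUBIC)
cv2.imwrite("pics/h.png",np.hstack([w,s]))
E
```

```text
0.6 bar axis rows 362 widths 235..484 bar rows in crop 301..412
0.65 bar axis rows 379 widths 234..486 bar rows in crop 318..430
0.7 bar axis rows 398 widths 233..488 bar rows in crop 336..449
0.75 bar axis rows 417 widths 233..490 bar rows in crop 355..469
0.8 bar axis rows 437 widths 233..491 bar rows in crop 375..490
0.85 bar axis rows 458 widths 233..493 bar rows in crop 395..511
0.9 bar axis rows 479 widths 233..495 bar rows in crop 416..532
```

View pics/h.png

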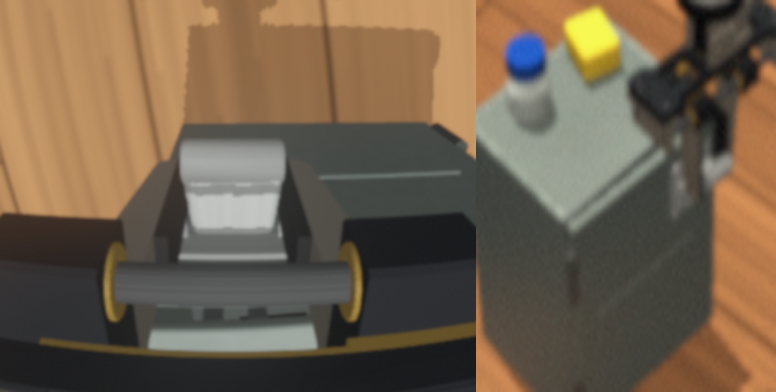

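```bash
python3 - <<'E'
import cv2
from ang import *
for n in("g2","g3"):
    i=cv2.imread(f"pics/{n}.png",0)
    print(n,{c:i[150:330:6,c].tolist() for c in(370,650)})
s=observe();print(s["eef_pos"],s["orientation"])
for d in(0,.02,.04,.05):
    h=pt(-14,165,0)[:2]
    def rot(X):
        v=X[:2]-h;c,sn=np.cos(-d),np.sin(-d);return np.array([c*v[0]-sn*v[1]+h[0],sn*v[0]+c*v[1]+h[1],X[2]])
    print(d,[((proj("wrist",rot(pt(0,y,-188)))-[180,140]+.5)*3.5).round() for y in(-40,0,60)])
E
```

```text
g2 {370: [122, 123, 123, 123, 123, 124, 124, 124, 124, 124, 124, 124, 124, 125, 122, 94, 81, 79, 79, 80, 80, 92, 113, 126, 138, 147, 152, 155, 159, 162], 650: [120, 120, 119, 120, 119, 119, 120, 119, 119, 119, 119, 118, 118, 118, 115, 90, 74, 73, 72, 73, 72, 71, 72, 71, 72, 72, 72, 71, 72, 71]}
g3 {370: [121, 122, 121, 122, 122, 123, 123, 123, 123, 123, 123, 124, 124, 125, 121, 94, 81, 80, 80, 80, 81, 90, 111, 125, 137, 147, 153, 156, 159, 163], 650: [120, 120, 120, 120, 120, 120, 120, 120, 120, 120, 120, 119, 119, 118, 107, 79, 73, 73, 73, 74, 72, 73, 72, 72, 72, 72, 71, 73, 72, 72]}
[493.35082997 -24.15759174 210.29606067] [ 9.64983809e-04  7.54800089e-01  6.55954012e-01 -4.77829644e-04]
0 [array([257., 255.]), array([373., 249.]), array([547., 240.])]
0.02 [array([257., 243.]), array([373., 240.]), array([548., 234.])]
0.04 [array([257., 232.]), array([374., 230.]), array([549., 228.])]
0.05 [array([257., 226.]), array([374., 226.]), array([549., 225.])]
```

The images are identical relative to the tool, so the door and paddle are moving with it (door at about 0.04) and the pawl is in the free band. I'll keep drawing.

```bash

P="python3 -m pendant"; g(){ python3 ok.py -20 -11; }
R='x'; $P '[[[0.041,0.0115,0,0,0,0.115],[0.041,0.0115,0,0,0,0.115],[0,0,0,0,0,0]]]' >/dev/null; g &&
$P '[[[0.041,0.0115,0,0,0,0.115],[0.041,0.0115,0,0,0,0.115],[0,0,0,0,0,0]]]' >/dev/null; g &&
$P '[[[0.041,0.0115,0,0,0,0.115],[0.041,0.0115,0,0,0,0.115],[0,0,0,0,0,0]]]' >/dev/null && g &&
$P '[[[0.041,0.0115,0,0,0,0.115],[0.041,0.0115,0,0,0,0.115],[0,0,0,0,0,0]]]' >/dev/null && g &&
$P '[[[0.041,0.0115,0,0,0,0.115],[0.041,0.0115,0,0,0,0.115],[0,0,0,0,0,0]]]' >/dev/null && g &&
$P '[[[0.041,0.0115,0,0,0,0.115],[0.041,0.0115,0,0,0,0.115],[0,0,0,0,0,0]]]' >/dev/null && g
```

```text
t14.98 [494.71 -21.11 210.28] [ 1.9 -5.8  7.8]
t15.23 [496.21 -17.83 210.26] [ 2.9 -4.7  7.2]
t15.48 [498.08 -13.99 210.24] [ 4.  -3.5  5.2]
t15.73 [499.84 -10.63 210.21] [ 4.5 -2.5  6.1]
t15.98 [501.47  -7.63 210.2 ] [ 5.1 -2.9  5. ]
t16.23 [503.16  -4.74 210.2 ] [ 4.4 -1.2  5.6]
```

```bash

P="python3 -m pendant"; g(){ python3 - <<'E'
from h import *
s=observe();p=s["eef_pos"];q=s["orientation"];v=p[:2]-[651,-91]
print(round(s["time"],2),p.round(1),s["contact_force"].round(1),"r %.1f"%np.hypot(*v),"door by pos %.3f"%(np.arctan2(-31.13+91,490.49-651)-np.arctan2(v[1],v[0])),"by yaw %.3f"%(2*(np.arctan2(q[1],q[2])-np.arctan2(.738,.675))),s["qpos"].round(2))
E
}
$P '[[[0.082,0.023,0,0,0,0.229],[0.082,0.023,0,0,0,0.229],[0.082,0.023,0,0,0,0.229],[0.082,0.023,0,0,0,0.229],[0.082,0.023,0,0,0,0.229],[0,0,0,0,0,0]]]' >/dev/null; g
$P '[[[0.124,0.0345,0,0,0,0.344],[0.124,0.0345,0,0,0,0.344],[0.124,0.0345,0,0,0,0.344],[0.124,0.0345,0,0,0,0.344],[0.124,0.0345,0,0,0,0.344],[0.124,0.0345,0,0,0,0.344],[0,0,0,0,0,0]]]' >/dev/null; g
```

```text
16.73 [512.6   9.6 210.2] [ 6.1 -2.4  4.8] r 171.1 door by pos 0.272 by yaw 0.272 [-0.65  0.26  0.66  1.98 -0.2   0.96 -0.25]
17.32 [533.   32.6 210.2] [ 5.5 -3.5  5.6] r 170.9 door by pos 0.451 by yaw 0.452 [-0.69  0.31  0.68  1.93 -0.23  0.98 -0.44]
```

```bash

P="python3 -m pendant"; g(){ python3 - <<'E'
from h import *
s=observe();p=s["eef_pos"];q=s["orientation"];v=p[:2]-[651,-91]
print(round(s["time"],2),p.round(1),s["contact_force"].round(1),"r %.1f"%np.hypot(*v),"door by pos %.3f"%(np.arctan2(-31.13+91,490.49-651)-np.arctan2(v[1],v[0])),"by yaw %.3f"%(2*(np.arctan2(q[1],q[2])-np.arctan2(.738,.675))),s["qpos"].round(2))
E
}
$P '[[[0.165,0.046,0,0,0,0.458],[0.165,0.046,0,0,0,0.458],[0.165,0.046,0,0,0,0.458],[0.165,0.046,0,0,0,0.458],[0.165,0.046,0,0,0,0.458],[0.165,0.046,0,0,0,0.458],[0.165,0.046,0,0,0,0.458],[0.165,0.046,0,0,0,0.458],[0.165,0.046,0,0,0,0.458],[0.165,0.046,0,0,0,0.458],[0,0,0,0,0,0]]]' >/dev/null; g
$P '[[[0.165,0.046,0,0,0,0.458],[0.165,0.046,0,0,0,0.458],[0.165,0.046,0,0,0,0.458],[0.165,0.046,0,0,0,0.458],[0.165,0.046,0,0,0,0.458],[0.165,0.046,0,0,0,0.458],[0.165,0.046,0,0,0,0.458],[0.165,0.046,0,0,0,0.458],[0.165,0.046,0,0,0,0.458],[0.165,0.046,0,0,0,0.458],[0.1,0.03,0,0,0,0.25],[0,0,0,0,0,0]]]' >/dev/null; g
```

```text
18.23 [590.   68.3 210.2] [ 3.9 -6.6  6.1] r 170.6 door by pos 0.848 by yaw 0.853 [-0.74  0.44  0.74  1.79 -0.34  1.04 -0.81]
19.23 [659.9  79.2 210. ] [ 1.4 -5.3  6.6] r 170.4 door by pos 1.266 by yaw 1.275 [-0.72  0.6   0.81  1.61 -0.46  1.14 -1.16]
```

The door is at about 1.27 rad. I'll lower the paddle along its arc, release it and lift away.

```bash
P="python3 -m pendant"
$P '[[[0.058,0,0.065,0,0,0],[0.055,0,0.068,0,0,0],[0.053,0,0.07,0,0,0],[0.05,0,0.072,0,0,0],[0.038,0,0.08,0,0,0],[0.034,0,0.081,0,0,0],[0.029,0,0.082,0,0,0],[0.025,0,0.083,0,0,0],[0,0,0,0,0,0]]]'
$P '[[[0,0,0,0,0,0],[0,0,0,0,0,0],[0,0,0,0,0,0],[0,0,0,0,0,0],[0,0,0,0,0,0],[0,0,0,0,0,0]]]' 85
$P '[[[0,0,-0.1,0,0,0],[0,0,-0.3,0,0,0],[0,0,-0.5,0,0,0],[0,0,-0.5,0,0,0],[0,0,-0.5,0,0,0],[0,0,-0.5,0,0,0],[0,0,-0.5,0,0,0],[0,0,-0.5,0,0,0],[0,0,-0.5,0,0,0],[0,0,-0.2,0,0,0],[0,0,0,0,0,0],[0,0,0,0,0,0]]]'
python3 - <<'E'
from h import *
import cv2
a=grab_frame("scene")[100:260,160:330];b=grab_frame("top")[120:300,230:430]
cv2.imwrite("pics/z.png",np.hstack([cv2.resize(a,(400,376)),cv2.resize(b,(400,376))]))
print(observe()["qvel"].round(3))
E
```

```text
time: 19.98
eef_pos: [671.3, 81.6, 184.8]
orientation: [0.002, 0.995, 0.103, -0.003]
contact_force: [0.5, -7.5, 4.6]
opening: 35.2
time: 20.48
eef_pos: [672.9, 85.9, 185.7]
orientation: [-0.0, 0.994, 0.105, -0.0]
contact_force: [-0.7, -0.7, 0.3]
opening: 73.3
time: 21.48
eef_pos: [673.0, 85.3, 350.0]
orientation: [-0.0, 0.995, 0.105, 0.0]
contact_force: [0.4, -0.1, 0.6]
opening: 85.1
[ 0.     0.007 -0.002  0.002  0.001  0.002 -0.   ]
```

View pics/z.png

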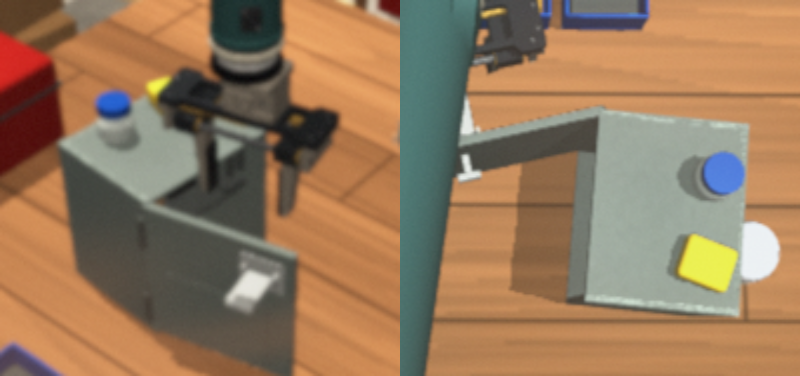

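The door stands at about 73° (1.28 rad) by the top-view edge slopes. The paddle is back down near (250,285), the bystanders on the locker's top are undisturbed and the gripper is clear. Handing in.

```bash
python3 -c "
from bench import *
print(job_done(),observe()['time'])"
```

```text
the job is handed in; nothing more can be done
the job is handed in; nothing more can be done
```

The locker door is open to about 1.27 rad (73°), the paddle has dropped back, and I handed the job in at about 21.5 s of the 67 s allowed. No verdict was reported.

**What I did:**
- I pinched the paddle from above and raised it step by step until it met the ledge, with the paddle at about 0.90 rad.
- I eased it back to about 0.67 rad and drew the door off the keeper. The pull on the tool stayed under about 6 N.
- I swung the door open along its arc, lowered the paddle, let go and rose clear.

**Last checks:**
- **Door angle:** tool position gave 1.266 rad, tool yaw 1.275 and the final top view about 1.28. All are above the 1.1 needed.
- **Paddle:** it looks level in the final picture; I did not measure its angle.
- **Robot:** the force on the tool was about zero, with the gripper 350 mm up.
- **Bystanders:** the jar, tin and can look undisturbed. I did not recheck the driver, spanner, mug and bin at the end; the arm crossed their side of the bench well above them.

**What disagreed along the way:**
- The plate crept in the first 20 N pinch, so the tool's path overstated the paddle angle by about 0.16 rad. I corrected this from wrist pictures and raised the grip to 45 N.
- After easing back, two image cues put the paddle 0.20 to 0.24 rad below the ledge, and the tool's path said 0.256. The door came free regardless.
- The force along the lift peaked at about 17 N at the ledge, part of it the spring and pinch rub. I estimate that was within the latch's strain limit, but I could not measure the pawl's force directly.
- My force-guard scripts had a bug that stopped some move sequences early, which did no harm.

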